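# Feed a blade blank through the thickness gauge

## Robot

A 6-joint arm with a two-finger parallel gripper is mounted at the origin on the work surface. World frame = base frame: x ahead of the robot, y to its left, z up, the work surface at z = 0. Lengths are in mm, angles in rad, forces in N, time in s.
With the tool pointing down it reaches from about 275 to 825 mm from the base axis. Payload 5.2 kg.
Tool frame: the origin (TCP) lies at the very end of the fingers, on their centre line; the grasp point (between the pads) lies 19 mm behind it; z points along the fingers, y is the line along which they close (so a half turn about z gives the same grasp; the last joint's range is limited). The gripper opens to 93 mm and grips with 3 to 60 N. Pads are 15 mm wide; open, the fingers measure 128 mm over their backs; the gripper's body (75 mm by 188 mm) begins 65 mm behind the grasp point.
Start: joints at [-1.49, 0.259, 1.535, -0, 1.348, -0.203], TCP at [154.024, -527.998, 218.653] pointing down, gripper open.
Joint ranges: [-3.14, 3.14], [-0.91, 2.08], [0.19, 2.58], [-1.22, 4.36], [0.22, 2.71], [-3.12, 3.12]. Speed limits (rad/s): [2.57, 2.57, 3.14, 3.14, 3.14, 3.14].

## Interface

Orientations are given as [roll, pitch, yaw] about the fixed x, y, z axes, in that order (R = Rz(yaw) Ry(pitch) Rx(roll)).
In Python, from bench import robot gives the robot as it stands. The module is installed in compiled form; this text tells all that it offers. Calls block until the motion is done:
- robot.move_ptp(position, orientation): joint-space move of the TCP to a pose.
- robot.move_linear(position, ori=None, speed=150, f_stop=None): straight line of the TCP; ori=None keeps the orientation; speed is the mean speed in mm/s. With f_stop (N) it stops when the force on the tool has changed by that much, and returns True; else False.
- robot.move_j(angles): joint-space move.
- robot.move_gripper(opening): opening from 0.0 (shut) to 1.0 (fully open); the grip force is fixed at half the most; returns when the fingers have stopped.
- robot.sleep(seconds).
- robot.inverse_kinematics(position, orientation): joint angles nearest the present ones, or None.
- robot.get_image(name): name is "side" or "top"; returns a dict with "img" (400x640x3 uint8, blue, green, red), "fovy" (degrees; the focal length in pixels is half the picture's height over the tangent of half this angle, whatever the lens; pixels are square), "cx", "cy" (the principal point, pixels), "k1" (the pictures are not rectified: a ray, as slopes to the right and down, at radius r is drawn at 1 + k1 r^2 times it, then the intrinsics apply), "eye" and "orientation" of the camera in the world. Camera axes: x right, y down, z forward; pixel columns grow to the right and rows downward; lengths in mm; the calibration is good to about 2 mm. A picture is of the moment at which its call begins. There is no depth.
A pose or a line that the arm cannot do raises robot.MotionError and nothing moves.
- robot.hand_in(): hands the job in; it is judged then, once.
Readings, each from a call of its own:
- robot.current_t(): time.
- robot.current_qpos(): joint angles.
- robot.current_joint_vel(): joint speeds.
- robot.current_joint_efforts(): joint torques, N m.
- robot.current_tcp_pos(): TCP position.
- robot.current_eef_rot(): TCP orientation.
- robot.current_contact_force(): force on the tool from outside, world axes, zero at the start.
- robot.current_ft_torque(): the same for the moment, N m.
- robot.current_gripper_width(): opening from 0.0 (shut) to 1.0 (fully open).
- robot.current_finger_force(): force on a finger pad.
Only numpy, scipy, OpenCV 4.12 (cv2) and the standard library are available. Lean on these libraries where they do the work, as an engineer would, in place of code of your own. Each camera call takes 0.05 s, during which the arm holds its last target. There are 200 camera calls.

## Task

Lay the dark blade blank flat on the gauge's open infeed, nose towards the channel, and let go; then, with the push stick held by its handle, feed it through the channel under the sprung roller until it bears firmly on the screw of the brass end stop. Hold a steady pressure of about 5 N against it for a second, never pushing the blank or bearing on the gauge with more than 15 N. Leave the blank against the stop, put the stick back along the blue mat, flat on its sole, and leave the loupe, tape roll and graver alone.

Things in the scene. Friction and masses are not known exactly. Their poses are not given: they have to be found in the camera images.
- gauge: Blade gauge fixed to the bench: steel base 380 x 100 mm, 15 mm thick; its top is the floor the blank slides on. Origin on the bench under the channel mouth; +x feed direction, z up. Open infeed x = -170 to 0 mm; mouth flared from 47 mm wide at x = 0 to 25.5 mm at x = 30; then a straight channel 25.5 mm wide between rails 14 mm high, to x = 205 mm.
- cover_front (a point): Middle of the front edge of the clear cover over the channel, gauge x = 35 mm (it runs to x = 110 mm). The gap between floor and cover is 14 mm: the stick's nose fits under it, fingers do not.
- roller_axis (a point): Under the blue bridge with the dial (bridge at gauge x = 124 to 146 mm, dial top 140 mm above the bench): axis of the sprung steel roller, 28 mm in diameter, hanging 4.2 mm over the floor. The blank lifts it 1.8 mm: that takes a push of some newtons at first, then a steady drag of a few newtons, which also keeps the blank where it is left.
- stop: Brass stop block 20 x 24 x 16 mm, clamped in the channel at a different place each time (its origin at gauge x = 176 to 192 mm). Origin at the centre of its underside on the channel floor, axes as the gauge; its front face is 10 mm from the origin towards -x. From that face a steel stop screw, 8 mm thick, projects towards -x by its setting, anywhere from 3 to 15 mm, not given: the blank's nose stops on it. Rigid.
- blade_center (a point): Blade blank, dark steel, 110 mm long (x), 22 mm wide (y), 6 mm thick, about 100 g, lying flat on the bench. This point is its centre, half-way up; +x points to its nose, which tapers over the last 30 mm from 22 to 10 mm wide and ends blunt 55 mm from here; the tail is square, 55 mm the other way, with a dark dot near it.
- blade_nose (a point): Middle of the blank's blunt nose face, half-way up (55 mm from blade_center along +x).
- blade: The same blade blank, point at the centre of its underside, same axes.
- stick_handle (a point): Push stick of pale wood with a brass nose, about 110 g, standing on its flat sole on the blue mat. This point is the centre of its handle block (85 mm long, 20 mm wide, 48 mm high), 24 mm above the sole. +x points along the stick to its square nose, whose face is 135 mm from here; the nose strip is 14 mm wide and 9 mm high, flush with the sole.
- stick: The same push stick, point on the sole under the centre of the handle, same axes.
- mat: Blue tool mat, 300 mm long (x), 110 mm wide (y), 2 mm thick, fixed on the bench. Origin at the centre of its underside. The stick lies along it, handle centre about 40 mm from the middle towards -x.
- loupe_mark (a point): Black loupe, 38 mm across, 42 mm high, standing on the bench: a bystander. Point on its axis, 12 mm up.
- tape_mark (a point): Cream tape roll lying flat, 100 mm across, 25 mm high: a bystander. Point on its axis, 12 mm up.
- graver_mark (a point): Graver with wooden handle lying on the bench: a bystander. Point near its middle.
There are look-alikes about, which are no part of the job. Of the things shaped like the stick, the wooden one is meant.

How it is judged:
By the outcome, as a careful person would: the job done as asked, in the order asked, and still so for the second after the job is handed in, with the robot touching nothing.
It also fails if it takes over 72 s, if anything falls off the work surface, if the arm or the gripper's body presses on something with over 40 N, if the wrist force passes 120 N, or if a joint passes its speed limit or range.

## Working session

There is one attempt and no reset: what is moved stays moved. The work goes in short steps, each a Python script; the robot and the scene stay as the last script left them, time stands still between calls to the robot, and variables do not carry over. Pictures are saved under pics/ and viewed, at most 10 in all, crops included, and the job is handed in when it is done.

```bash
mkdir -p pics
cat > h.py <<'E'
import numpy as np, cv2
from bench import robot
from scipy.spatial.transform import Rotation as R
def cam(name):
    d=robot.get_image(name); return d
def K(d):
    f=200/np.tan(np.radians(d['fovy'])/2)
    return f
def camR(d):
    o=np.array(d['orientation'],float)
    return o if o.shape==(3,3) else R.from_euler('xyz',o).as_matrix()
def ray(d,uv):
    f=K(d); M=np.array([[f,0,d['cx']],[0,f,d['cy']],[0,0,1]])
    p=cv2.undistortPointsIter(np.array([[uv]],float),M,np.array([d['k1'],0,0,0,0.]),None,None,(3,100,1e-12))[0,0]
    return np.array(d['eye'],float), camR(d)@np.array([p[0],p[1],1])
def onz(d,uv,z):
    e,r=ray(d,uv); return e+r*(z-e[2])/r[2]
def proj(d,P):
    q=camR(d).T@(np.array(P,float)-np.array(d['eye'])); s=q[:2]/q[2]
    s=s*(1+d['k1']*(s@s)); return s*K(d)+[d['cx'],d['cy']]
E
python3 - <<'E'
from h import *
for n in('top','side'):
    d=cam(n); cv2.imwrite(f'pics/{n}0.png',d['img']); np.save(f'{n}0.npy',d,allow_pickle=True)
    print(n,{k:v for k,v in d.items() if k!='img'})
E
```

```text
top {'fovy': 44.68988016560637, 'cx': 317.6729743935685, 'cy': 201.47965913904008, 'k1': -0.007429396220261648, 'eye': array([ 319.87284835,  -60.43726819, 1327.89914644]), 'orientation': array([-3.00505988, -0.00875338, -1.59447592])}
side {'fovy': 48.508646833310216, 'cx': 316.77493871553946, 'cy': 200.71395056116373, 'k1': -0.05554760465093886, 'eye': array([125.87379755, 830.46037742, 599.53364223]), 'orientation': array([-2.09271921e+00,  4.31997881e-05, -2.75847570e+00])}
```

View pics/top0.png

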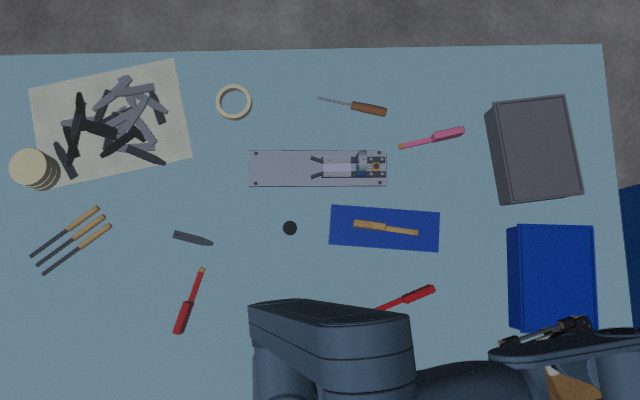

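View pics/side0.png

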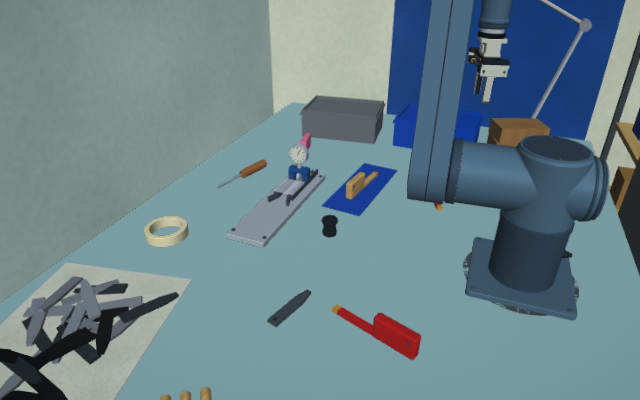

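Top view: the gauge is at (318,168), feeding to the right. The blank lies alone on the bench at (193,238), nose right. The wooden stick is on the blue mat at (385,228), the loupe at (290,228), the tape at (234,101) and the graver at (352,105). Look-alikes are the red sticks at (189,300) and (405,298), the pink one at (432,139), and the dark scrap blanks on the paper at (115,125). The wooden stick on the mat and the lone blank with the dot fit the description. I'll confirm this in one crop.

```bash
cat > m.py <<'E'
from h import *
d=np.load('top0.npy',allow_pickle=True).item(); im=d['img']
hsv=cv2.cvtColor(im,cv2.COLOR_BGR2HSV)
for n,p in dict(bench=(300,270),base=(280,180),blade=(195,239),matc=(340,240),handle=(368,226),nose=(415,233),strip=(400,230),bench2=(220,200)).items(): print(n,hsv[p[1],p[0]])
c=im[135:255,165:445]; cv2.imwrite('pics/crop.png',cv2.resize(c,None,fx=2.85,fy=2.85,interpolation=cv2.INTER_CUBIC))
E
python3 m.py
```

```text
bench [100  64 144]
base [109  40 141]
blade [107  55  74]
matc [111 194 134]
handle [ 19 100 130]
nose [ 18 150 133]
strip [ 20  95 139]
bench2 [101  68 147]
```

View pics/crop.png

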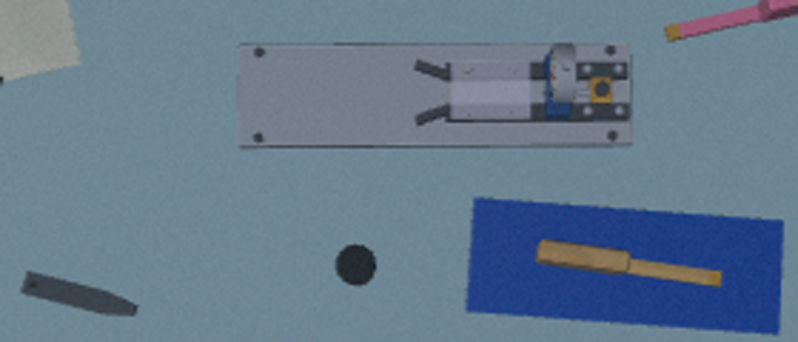

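The crop confirms it. The blank has its dot at the tail, crop (33,285), and its nose at (136,310). The wooden stick's handle is at (582,255) and its brass nose at (720,278). The brass stop is at (602,89). Now I'll measure.

```bash
cat > m2.py <<'E'
from h import *
def big(m,lo=None):
    cs,_=cv2.findContours(m.astype(np.uint8),cv2.RETR_EXTERNAL,cv2.CHAIN_APPROX_NONE)
    return max(cs,key=cv2.contourArea)
def roi(m,x0,x1,y0,y1):
    o=np.zeros_like(m); o[y0:y1,x0:x1]=m[y0:y1,x0:x1]; return o
def rect(d,m,z):
    # mask scaled up for subpixel-ish centre edges
    M=cv2.resize(m.astype(np.float32),None,fx=4,fy=4,interpolation=cv2.INTER_LINEAR)>.5
    c=big(M)[:,0,:].astype(float); c=(c+.5)/4-.5
    P=np.array([onz(d,p,z)[:2] for p in c],np.float32)
    (cx,cy),(w,h),a=cv2.minAreaRect(P)
    if w<h: w,h,a=h,w,a+90
    return np.array([cx,cy]),w,h,(a+90)%180-180,P   # angle about -90
if __name__=='__main__':
    d=np.load('top0.npy',allow_pickle=True).item(); h=cv2.cvtColor(cv2.GaussianBlur(d['img'],(3,3),0),cv2.COLOR_BGR2HSV).astype(int)
    H,S,V=h[...,0],h[...,1],h[...,2]
    g=rect(d,cv2.morphologyEx(roi((S<53)|(V<100)|(S>110),240,395,146,192).astype(np.uint8),cv2.MORPH_OPEN,np.ones((3,3))),15)
    mat=rect(d,roi((S>130)|((H>10)&(H<30)),320,450,195,260),2)
    bl=rect(d,roi(V<110,165,225,225,252),6)
    w=roi((H>10)&(H<32)&(S>60),340,430,210,245)
    st=rect(d,w,9+2)
    hd=rect(d,roi(w,340,383,210,245),50)
    ns=rect(d,roi(w,389,430,210,245),11)
    for n,r in zip('gauge mat blade stick handle nose'.split(),(g,mat,bl,st,hd,ns)): print(n,np.round(r[0],1),'LxW %.1f %.1f ang %.2f'%r[1:4])
    P=bl[4]; a=np.radians(bl[3]); u=np.array([np.cos(a),np.sin(a)])
    s=(P-bl[0])@u; t=(P-bl[0])@[-u[1],u[0]]
    print('blade widths: tail',np.ptp(t[(s<-30)&(s>-50)]),'nose',np.ptp(t[s>40]))
    a=np.radians(g[3]); u=np.array([np.cos(a),np.sin(a)]); n=np.array([-u[1],u[0]])
    print('gauge origin',g[0]-20*u)
    # channel centre check: rails dark pixels, top z=29
    for nm,uv,z in [('mouthflareL tip',(165+417/2.85,135+67/2.85),29),('flareR tip',(165+417/2.85,135+122/2.85),29),('brass',(165+602/2.85,135+89/2.85),31)]:
        p=onz(d,uv,z)[:2]-(g[0]-20*u); print(nm,p@u,p@n)
    b=roi((H>12)&(H<30)&(S>110),365,392,155,180); ys,xs=np.nonzero(b); print('brass px',xs.mean(),ys.mean(),xs.min(),xs.max(),ys.min(),ys.max())
    # base reported in side view for a check
    d2=np.load('side0.npy',allow_pickle=True).item()
    for nm,p,z in [('gauge -170 corners',g[0]-190*u+50*n,15),('',g[0]-190*u-50*n,15),('blade nose',bl[0]+55*np.array([np.cos(np.radians(bl[3])),np.sin(np.radians(bl[3]))]),6),('handle',hd[0],50)]: print(nm,proj(d2,[*p,z]))
E
python3 m2.py
```

```text
gauge [593.  -77.6] LxW 378.2 102.1 ang -0.56
mat [ 425.  -256.3] LxW 301.3 111.9 ang -5.60
blade [407.7 264.8] LxW 112.0 23.6 ang -15.80
stick [ 426.4 -258.7] LxW 175.1 20.3 ang -9.47
handle [ 430.9 -207.3] LxW 77.5 19.7 ang -9.47
nose [ 415.5 -305.6] LxW 79.0 13.9 ang -8.19Traceback (most recent call last):
  File "m2.py", line 28, in <module>
    print('blade widths: tail',np.ptp(t[(s<-30)&(s>-50)]),'nose',np.ptp(t[s>40]))
                               ~~~~~~^^^^^^^^^^^^^^^^^^^^
    return _methods._ptp(a, axis=axis, out=out, **kwargs)
           ~~~~~~~~~~~~~^^^^^^^^^^^^^^^^^^^^^^^^^^^^^^^^^
    umr_maximum(a, axis, None, out, keepdims),
    ~~~~~~~~~~~^^^^^^^^^^^^^^^^^^^^^^^^^^^^^^
ValueError: zero-size array to reduction operation maximum which has no identity
```

```bash
sed -i 's/(a+90)%180-180,P.*/a%180-180,P/' m2.py
cat >> m2.py <<'E'
    a=np.radians(ns[3]); u=np.array([np.cos(a),np.sin(a)]); n=np.array([-u[1],u[0]])
    Q=np.array([p for p in ns[4]]); tip=ns[0]+u*((Q-ns[0])@u).max(); print('stick tip',tip,'handle from tip',tip-135*u)
    Q=hd[4]; s=(Q-ns[0])@u; print('tail->handle', ns[0]+u*(s.min()+42.5), 'handle lateral', (hd[0]-ns[0])@n)
    print('gate', 'dir handle-nose', np.degrees(np.arctan2(*(ns[0]-hd[0])[::-1])))
E
python3 m2.py
```

```text
gauge [593.  -77.6] LxW 378.2 102.1 ang -90.56
mat [ 425.  -256.3] LxW 301.3 111.9 ang -95.60
blade [407.7 264.8] LxW 112.0 23.6 ang -105.80
stick [ 426.4 -258.7] LxW 175.1 20.3 ang -99.47
handle [ 430.9 -207.3] LxW 77.5 19.7 ang -99.47
nose [ 415.5 -305.6] LxW 79.0 13.9 ang -98.19
blade widths: tail 23.140261794743694 nose 16.951802491205598
gauge origin [593.21064889 -57.571221  ]
mouthflareL tip 3.6955012367353643 23.506872036825524
flareR tip 3.043003125713255 -29.982835059991267
brass 180.03145005358135 -0.5169191129819037
brass px 374.73333333333335 168.13333333333333 373 378 163 170
gauge -170 corners [225.9785329  233.89720683]
 [263.63920391 243.46342266]
blade nose [308.61057982 290.70604263]
handle [355.39218941 178.53900134]
stick tip [ 409.87225612 -344.74849385] handle from tip [ 429.09359769 -211.12387026]
tail->handle [ 429.13071576 -210.86582961] handle lateral 1.2024464236714802
gate dir handle-nose -98.87785368555005
```

```bash
cat >> h.py <<'E'
G0=np.array([593.2,-57.6]); GA=np.radians(-90.56)
GU=np.array([np.cos(GA),np.sin(GA)]); GN=np.array([-GU[1],GU[0]])
def gp(x,y,z): return [*(G0+x*GU+y*GN),z]
def ori(yaw): return [np.pi,0,yaw]
def snap(n,f):
    d=cam(n); np.save(f+'.npy',d,allow_pickle=True); return d
E
python3 - <<'E'
from h import *
print(robot.current_eef_rot(), robot.current_contact_force())
for y in (np.radians(-105.8),np.radians(74.2)):
    print([None if q is None else np.round(q,2) for q in (robot.inverse_kinematics([407.7,264.8,2],ori(y)),robot.inverse_kinematics(gp(-62,0,17),ori(y+np.radians(15.24))),
     robot.inverse_kinematics([429.1,-211,30],ori(y+np.radians(7))),robot.inverse_kinematics(gp(-260,0,30),ori(y+np.radians(15.24))))])
E
```

```text
[-3.13999140e+00 -2.76027796e-04  2.83859664e-01] [ 0.29537053  0.70143255 -0.55232712]
[array([ 0.35,  0.41,  1.94,  0.  ,  0.79, -2.52]), array([-0.18,  0.54,  1.66, -0.  ,  0.95,  2.97]), array([-0.69,  0.35,  1.94, -0.  ,  0.85,  2.6 ]), array([ 0.15,  0.57,  1.55, -0.  ,  1.02, -2.98])]
[array([ 0.35,  0.41,  1.94, -0.  ,  0.79,  0.62]), array([-0.18,  0.54,  1.66, -0.  ,  0.95, -0.17]), array([-0.69,  0.35,  1.94,  0.  ,  0.85, -0.54]), array([ 0.15,  0.57,  1.55, -0.  ,  1.02,  0.16])]
```

Run:
```python
from h import *
y=np.radians(74.2); p=[407.7,264.8]; yg=GA+np.pi
robot.move_ptp([*p,120],ori(y))
robot.move_linear([*p,12],speed=150)
print('touch',robot.move_linear([*p,2],speed=25,f_stop=4))
robot.move_gripper(0.0); print('w',robot.current_gripper_width()*93,robot.current_finger_force(),robot.current_tcp_pos())
robot.move_linear([*p,130],speed=150)
print('w',robot.current_gripper_width()*93)
robot.move_ptp(gp(-62,0,130),ori(yg))
robot.move_linear(gp(-62,0,30),speed=120)
print(robot.current_t())
for n in('top','side'):
    d=snap(n,n+'1'); 
    if n=='side': cv2.imwrite('pics/side1.png',cv2.resize(d['img'][130:290,150:410],None,fx=3,fy=3,interpolation=cv2.INTER_CUBIC))
```

```text
touch False
w 21.092762495132966 29.999866783618927 [407.73823208 264.81649086   1.99498436]
w 21.256063036647262
8.775
```

View pics/side1.png

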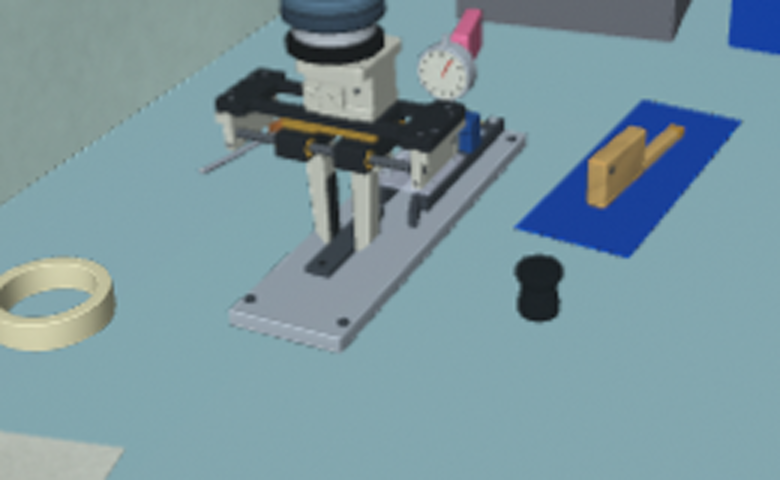

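The blank is held square over the infeed, tail at crop (320,265). The base corners at crop (230,312) and (341,340) match my projection to within 1 px. Next I place the blank, then pick up the stick.

Run:
```python
from h import *
f0=robot.current_contact_force()
robot.move_linear(gp(-62,0,20),speed=60)
print('touch',robot.move_linear(gp(-62,0,16.5),speed=12,f_stop=2.5),robot.current_tcp_pos(),robot.current_contact_force()-f0)
robot.move_gripper(0.5)
robot.move_linear(gp(-62,0,120),speed=150)
sy=np.radians(81.5); p=[429.1,-211.0]
robot.move_ptp([*p,120],ori(sy))
for n in('top','side'):
    snap(n,n+'2')
robot.move_gripper(1.0)
print(robot.current_t())
from m2 import *
d=np.load('top2.npy',allow_pickle=True).item(); V=cv2.cvtColor(d['img'],cv2.COLOR_BGR2HSV)[...,2]
b=rect(d,roi(V<105,258,322,156,180),21); r=b[0]-G0
print('blade gauge xy',r@GU,r@GN,b[1:4])
d2=np.load('side2.npy',allow_pickle=True).item(); 
A=cv2.resize(d['img'][140:200,240:400],None,fx=4.5,fy=4.5,interpolation=cv2.INTER_CUBIC)
B=cv2.resize(d2['img'][140:260,215:415],None,fx=3.6,fy=3.6,interpolation=cv2.INTER_CUBIC)
cv2.imwrite('pics/p2.png',np.vstack([A[:,:720],B])[:600])
```

```text
touch True [594.03885061   4.33151351  16.9850689 ] [-0.01752787 -0.12189904  4.89915234]
13.0333
blade gauge xy -61.84888405735724 -0.3949646747577177 (108.81513977050781, 24.3999080657959, -91.25102996826172)
```

View pics/p2.png

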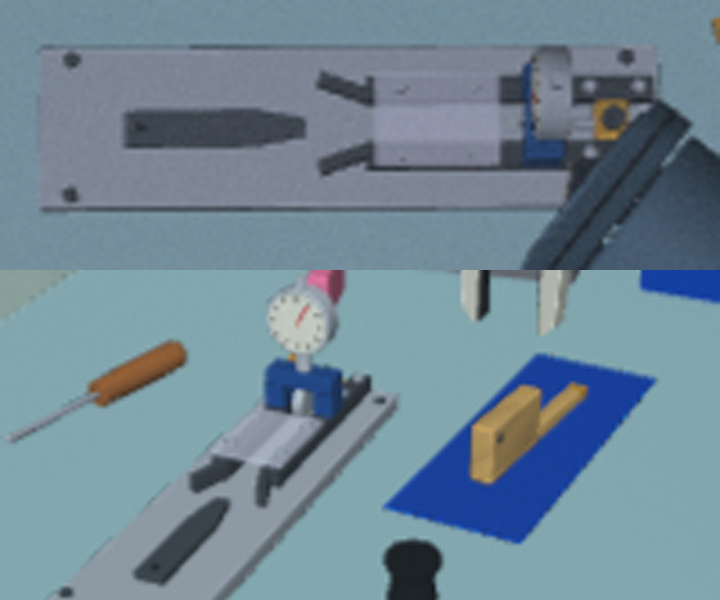

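The blank lies flat on the infeed at crop (215,130), nose right, clear and aligned with the mouth. The stick is undisturbed. Next I grasp the stick and bring it behind the tail.

Run:
```python
from h import *
sy=np.radians(81.5); p=[429.1,-211.0]; yg=GA+np.pi
robot.move_linear([*p,60],speed=150)
print('touch',robot.move_linear([*p,7],speed=60,f_stop=6))
robot.move_gripper(0.0); print('w',robot.current_gripper_width()*93,robot.current_finger_force(),robot.current_tcp_pos())
robot.move_linear([*p,130],speed=150)
robot.move_ptp(gp(-270,0,130),ori(yg))
robot.move_linear(gp(-270,0,21.2),speed=120)
robot.sleep(.3)
print('w',robot.current_gripper_width()*93,robot.current_contact_force(),robot.current_t())
d=snap('top','top3'); d2=snap('side','side3')
A=cv2.resize(d['img'][140:200,180:360],None,fx=4,fy=4,interpolation=cv2.INTER_CUBIC)
B=cv2.resize(d2['img'][160:290,130:310],None,fx=4,fy=4,interpolation=cv2.INTER_CUBIC)[:350]
cv2.imwrite('pics/p3.png',np.vstack([A,B]))
```

```text
touch False
w 20.022188959454425 29.969608783721924 [ 429.20125771 -211.06766428    7.01451008]
w 19.72644109593977 [ 0.60122509  0.14877798 -1.88503378] 19.7333
```

View pics/p3.png

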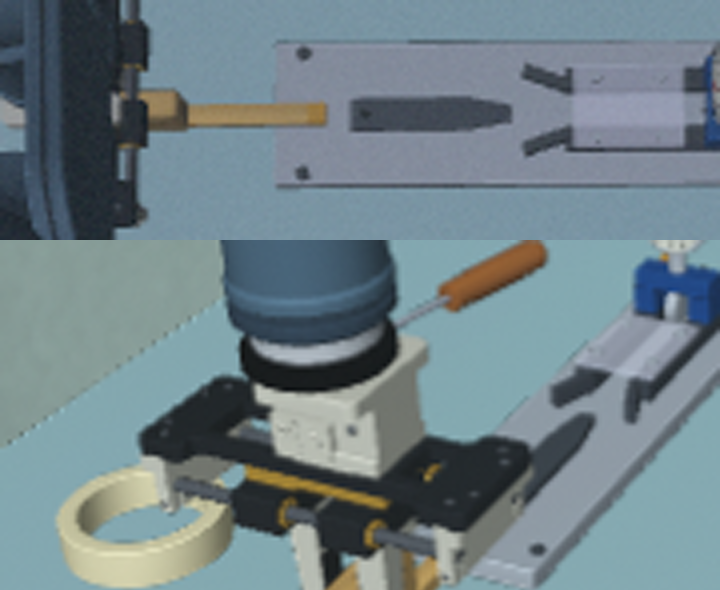

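The stick is in line with the blank: nose at crop (327,114), tail at (350,114), a gap of about 16 mm. I'll start feeding, watching the force.

```bash
cat >> h.py <<'E'
U3=np.array([*GU,0])
def push():   # mean of few force readings, axial pushing force (positive = blank pushes back)
    F=[]
    for _ in range(6): F.append(robot.current_contact_force()); robot.sleep(.02)
    return np.mean(F,0)
def loc(): 
    r=np.array(robot.current_tcp_pos()); return (r[:2]-G0)@GU,(r[:2]-G0)@GN,r[2]
E
python3 - <<'E'
from h import *
f0=push(); np.save('f0.npy',f0); print('f0',f0)
def go(x,v,fs):
    s=robot.move_linear(gp(x,0,21.2),speed=v,f_stop=fs); f=push()-f0
    print('x %.1f stop %s axial %.2f lat %.2f z %.2f t %.1f'%(loc()[0],s,-f@U3,f[:2]@GN,f[2],robot.current_t())); return s
go(-256,40,8)
for x,v in [(-240,25),(-215,30),(-190,25),(-165,25),(-140,25)]:
    if go(x,v,7): break
E
```

```text
f0 [-0.3506083   0.19945344 -0.8816499 ]
x -256.0 stop False axial -0.30 lat 0.25 z -0.01 t 20.5
x -240.0 stop False axial -0.63 lat 0.33 z -0.15 t 21.4
x -215.1 stop False axial 0.32 lat 0.38 z -0.33 t 22.5
x -190.1 stop False axial -0.50 lat 0.22 z -0.06 t 23.8
x -165.1 stop False axial -0.47 lat 0.34 z -0.03 t 25.0
x -140.1 stop False axial -0.23 lat 0.22 z -0.28 t 26.3
```

Run:
```python
from h import *
f0=np.load('f0.npy')
def go(x,v,fs):
    s=robot.move_linear(gp(x,0,21.2),speed=v,f_stop=fs); fi=robot.current_contact_force()-f0; f=push()-f0
    print('x %.1f stop %s inst %.2f axial %.2f lat %.2f z %.2f t %.1f'%(loc()[0],s,-fi@U3,-f@U3,f[:2]@GN,f[2],robot.current_t())); return s
go(-121,20,7)
for x in np.arange(-119,-104,2):
    if go(x,8,9): break
```

```text
x -121.1 stop False inst -1.12 axial -0.50 lat 0.66 z -0.69 t 27.5
x -118.9 stop False inst -0.23 axial -0.17 lat 0.69 z -0.12 t 28.0
x -117.1 stop False inst 1.05 axial 1.18 lat 0.48 z 0.82 t 28.5
x -115.2 stop False inst 3.84 axial 3.89 lat 0.57 z 0.67 t 29.0
x -112.7 stop False inst 2.51 axial 1.90 lat -0.15 z 0.29 t 29.5
x -110.8 stop False inst 1.68 axial 1.62 lat 0.52 z 0.46 t 30.0
x -108.9 stop False inst 1.74 axial 2.04 lat 0.19 z -0.60 t 30.5
x -106.9 stop False inst 2.21 axial 2.32 lat -0.08 z 0.36 t 31.0
x -104.9 stop False inst 0.75 axial 1.79 lat 0.37 z 0.36 t 31.5
```

It is past the roller, with a drag of about 2 N and the nose near gauge x = 140. Now a slow approach to the screw.

Run:
```python
from h import *
f0=np.load('f0.npy'); F=[]
for x in np.arange(-101,-60,4):
    s=robot.move_linear(gp(x,0,21.2),speed=8,f_stop=3)
    f=push()-f0; F.append(-f@U3)
    print('x %.2f stop %s axial %.2f lat %.2f z %.2f t %.1f'%(loc()[0],s,F[-1],f[:2]@GN,f[2],robot.current_t()))
    if s or F[-1]>4: break
```

```text
x -100.81 stop False axial 1.45 lat 0.13 z -0.09 t 32.2
x -96.87 stop False axial 1.81 lat 0.17 z 0.14 t 33.0
x -92.84 stop False axial 1.80 lat 0.87 z 0.19 t 33.7
x -88.84 stop False axial 1.82 lat 0.25 z 0.16 t 34.5
x -88.52 stop True axial -0.38 lat 0.29 z -0.54 t 34.9
```

Run:
```python
from h import *
f0=np.load('f0.npy')
x=loc()[0]
for i in range(12):
    x+=.25
    s=robot.move_linear(gp(x,0,21.2),speed=4,f_stop=6)
    f=push()-f0; a=-f@U3
    print('cmd %.2f x %.2f stop %s axial %.2f lat %.2f z %.2f t %.1f'%(x,loc()[0],s,a,f[:2]@GN,f[2],robot.current_t()))
    if s or a>4.5: break
```

```text
cmd -88.27 x -88.36 stop False axial -0.09 lat 0.32 z -0.22 t 35.5
cmd -88.02 x -88.27 stop False axial 1.49 lat 0.75 z -0.33 t 35.8
cmd -87.77 x -88.21 stop False axial 4.73 lat 0.11 z 0.49 t 36.2
```

The reading is stiff at x = -88.3 while the command runs ahead, so the blank is on the screw (nose near 156.7, which fits the picture). I'll trim to about 5 N on the screw over the roughly 2 N drag and hold.

Run:
```python
from h import *
f0=np.load('f0.npy')
robot.move_linear(gp(-87.64,0,21.2),speed=4,f_stop=6)
for i in range(13):
    f=push()-f0; print('%.2f'%(-f@U3),end=' ')
print(loc(),robot.current_t())
d=snap('top','top4'); d2=snap('side','side4')
A=cv2.resize(d['img'][140:200,225:405],None,fx=4,fy=4,interpolation=cv2.INTER_CUBIC)
B=cv2.resize(d2['img'][120:250,190:370],None,fx=4,fy=4,interpolation=cv2.INTER_CUBIC)[:350]
cv2.imwrite('pics/p4.png',np.vstack([A,B]))
```

```text
5.79 5.73 5.45 5.26 5.35 5.73 5.63 5.15 5.06 5.63 5.64 5.46 5.35 (np.float64(-88.15513448205726), np.float64(-0.026483183911316877), np.float64(21.245910753598576)) 37.7417
```

View pics/p4.png

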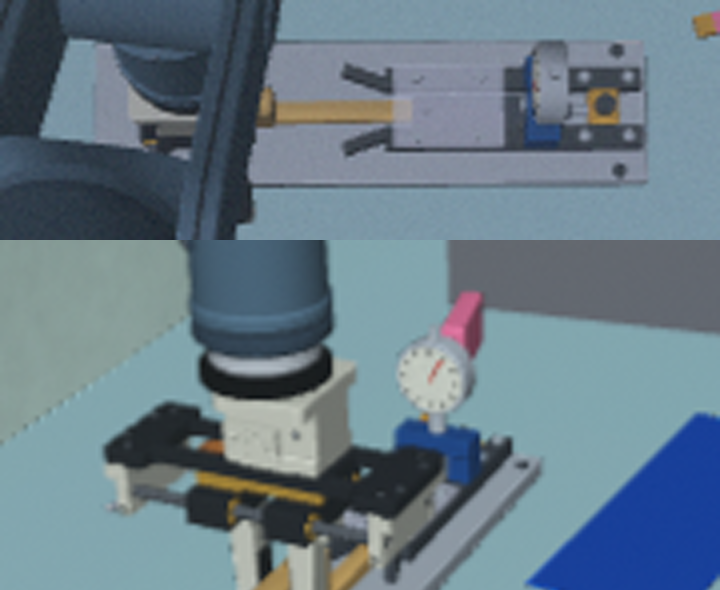

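The stick's nose is at the cover edge (410,110), pushing straight. The screw shows at (578,105) by the brass block, and a steady ~5.5 N was held. I'll add a short second hold slightly higher so that the net force on the screw is about 5 N, then retract and return the stick.

Run:
```python
from h import *
f0=np.load('f0.npy')
robot.move_linear(gp(-87.55,0,21.2),speed=4,f_stop=6)
for i in range(10):
    f=push()-f0; print('%.2f'%(-f@U3),end=' ')
print(loc())
robot.move_linear(gp(-100,0,21.2),speed=30)
robot.move_linear(gp(-200,0,21.2),speed=100)
f=push()-f0; print('free',-f@U3)
robot.move_linear(gp(-200,0,130),speed=150)
a=np.radians(-95.6); u=np.array([np.cos(a),np.sin(a)]); p=np.array([425,-256.3])-40*u
robot.move_ptp([*p,130],ori(a+np.pi))
robot.move_linear([*p,15],speed=120)
print('touch',robot.move_linear([*p,6.8],speed=10,f_stop=2),robot.current_tcp_pos())
robot.move_gripper(1.0)
robot.move_linear([*p,130],speed=120)
robot.move_ptp([154,-528,218],ori(0.28))
print(robot.current_t())
d=snap('top','top5'); d2=snap('side','side5')
A=cv2.resize(d['img'][140:260,240:450],None,fx=3.4,fy=3.4,interpolation=cv2.INTER_CUBIC)[:,:700]
B=cv2.resize(d2['img'][150:230,215:415],None,fx=3.5,fy=3.5,interpolation=cv2.INTER_CUBIC)[:190]
cv2.imwrite('pics/p5.png',np.vstack([A,B]))
```

```text
5.83 6.13 5.98 6.12 5.68 5.76 5.52 6.17 5.99 5.84 (np.float64(-88.1520769251532), np.float64(-0.01429980927581942), np.float64(21.24799514271428))
free -0.07013079751580578
touch True [ 428.78749785 -216.43797047    7.04729541]
49.0917
```

View pics/p5.png

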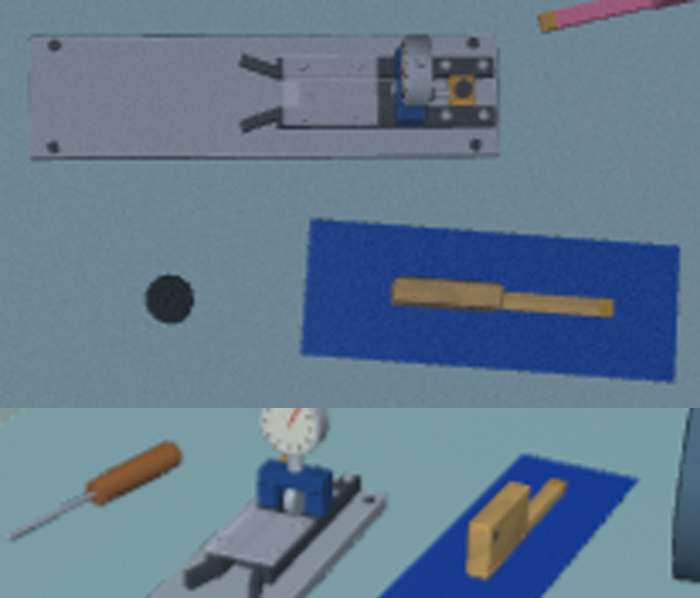

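The blank is under the cover, with its tail edge faintly visible at crop (298,92), which matches x ≈ 46. The stick stands on its sole along the mat at (500,297), and the loupe and graver look undisturbed. Handing in.

```bash
python3 -c "
from bench import robot
print(robot.hand_in())"
```

```text
the job is handed in; nothing more can be done
None
```

The job is handed in: the blank bears on the stop screw after steady holds of about 5.5–6 N at the stick (about 4 N net on the screw after roller drag), the stick is back on its sole along the mat, and the bystanders were left alone, all in about 49 s.

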